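Put the craft supplies back in their docks

TASK

Clear up the craft table: the glue bottle, the round tin, the square tin and the oblong box each belong in the wooden dock whose recess has their shape and size. Stand each one upright in its own dock, sitting flat on the floor of the recess, and leave the pliers where they are.

Things in the scene. Friction and masses are not known exactly. Their poses are not given: they have to be found in the camera images.
- glue_bottle: White glue bottle: round body 32 mm in diameter and 55 mm high, narrow pointed nozzle above it, 80 mm high in all; 40 to 85 g. Belongs in the small round dock. Loose, closed and stiff, stands upright at the start. Origin: centre of the underside, z up, along the bottle.
- round_tin: Round metal bead tin with lid, 56 mm in diameter, 55 mm high; 100 to 210 g. Belongs in the large round dock. Loose, closed and stiff, stands upright at the start. Origin: centre of the underside, z up, along the tin.
- square_tin: Square metal bead tin with lid, 46 x 46 mm, 55 mm high; 95 to 200 g. Belongs in the square dock. Loose, closed and stiff, stands upright at the start. Origin: centre of the underside, z up, x and y square to its sides.
- long_box: Oblong metal box with lid, 76 mm long (its x) by 34 mm wide (its y), 55 mm high; 95 to 200 g. Belongs in the oblong dock, either way round. Loose, closed and stiff, stands upright at the start. Origin: centre of the underside, z up, x along its length.
- small_round_dock: Fixed to the table, does not move. Pale wooden dock (shallow holder) on the black mats, its recess lined with darker cork: floor 4 mm thick, rim 8 mm thick and 12 mm high overall, so the recess is 8 mm deep; round recess 46 mm across, 62 mm outside (7 mm play round the glue bottle). Origin: centre of the underside, z up, the recess is centred on it.
- large_round_dock: Fixed to the table, does not move. Pale wooden dock (shallow holder) on the black mats, its recess lined with darker cork: floor 4 mm thick, rim 8 mm thick and 12 mm high overall, so the recess is 8 mm deep; round recess 70 mm across, 86 mm outside (7 mm play round the round tin). Origin: centre of the underside, z up, the recess is centred on it.
- square_dock: Fixed to the table, does not move. Pale wooden dock (shallow holder) on the black mats, its recess lined with darker cork: floor 4 mm thick, rim 8 mm thick and 12 mm high overall, so the recess is 8 mm deep; square recess 60 x 60 mm, 76 x 76 mm outside (7 mm play on each side of the square tin). Origin: centre of the underside, z up, x and y square to its sides; the recess is centred on it.
- long_dock: Fixed to the table, does not move. Pale wooden dock (shallow holder) on the black mats, its recess lined with darker cork: floor 4 mm thick, rim 8 mm thick and 12 mm high overall, so the recess is 8 mm deep; oblong recess 90 mm long (its x) by 48 mm wide (its y), 106 x 64 mm outside (7 mm play on each side of the oblong box). Origin: centre of the underside, z up, x along its length; the recess is centred on it.
- pliers: Bystander: small pliers with red handles lying flat in the middle of the work area, about 125 x 47 mm, 11 mm high. Leave them where they are. Origin: middle of the underside, x to the jaws.
Mind the look-alikes: they are no part of the job. Leave any black, green or turquoise look-alike of the square_tin alone.

How it is judged (in metres and radians):
At the end, for the whole second after the job is handed in: Each of the four containers stands upright (within 0.1 rad) and at rest in its own dock, its underside on the recess floor (1 to 7.5 mm above the dock's underside), its centre within 12 mm of the dock's centre (horizontal distance between glue_bottle and small_round_dock below 0.012 m and z of glue_bottle in the frame of small_round_dock between 0.001 and 0.0075 m and angle between each of glue_bottle, round_tin, square_tin, long_box's own z axis and vertical below 0.1 rad and linear speed of each of glue_bottle, round_tin, square_tin, long_box below 0.02 m/s and angular speed of each of glue_bottle, round_tin, square_tin, long_box below 0.2 rad/s and horizontal distance between round_tin and large_round_dock below 0.012 m and z of round_tin in the frame of large_round_dock between 0.001 and 0.0075 m and horizontal distance between square_tin and square_dock below 0.012 m and z of square_tin in the frame of square_dock between 0.001 and 0.0075 m and horizontal distance between long_box and long_dock below 0.012 m and z of long_box in the frame of long_dock between 0.001 and 0.0075 m); the robot touches nothing.
It fails at once if the pliers are moved by more than 30 mm (distance of pliers from where it was at the start of the episode above 0.03 m).
It also fails if it takes over 112 s, if anything falls off the work surface, if the arm or the gripper's body presses on something with over 40 N, if the wrist force passes 120 N, or if a joint passes its speed limit or range.

ROBOT

A 6-joint arm with a two-finger parallel gripper is mounted at the origin on the work surface. World frame = base frame: x ahead of the robot, y to its left, z up, the work surface at z = 0. Lengths are in mm, angles in degrees, forces in N, time in s.
With the tool pointing down it reaches from about 275 to 725 mm from the base axis. Payload 15.9 kg.
Tool frame: the origin (TCP) lies at the very end of the fingers, on their centre line; the grasp point (between the pads) lies 19 mm behind it; z points along the fingers, y is the line along which they close (so a half turn about z gives the same grasp; the last joint's range is limited). The gripper opens to 85 mm and grips with 20 to 120 N. Pads are 22 mm wide; open, the fingers measure 114 mm over their backs; the gripper's body (76 mm by 85 mm) begins 54 mm behind the grasp point. The pads swing forward as they close: fully open they stand 13 mm farther back than shut.
Start: joints at [-65.718, 12.198, -1.971, 75.831, 0, 90], TCP at [205.606, -455.754, 231.306] pointing down, gripper open.
Joint ranges: [-170.91, 170.91], [-42.67, 98.43], [-65.05, 77.54], [-120.47, 116.71], [-90, 82.35], [-180, 180]. Speed limits (degrees/s): [108.29, 108.29, 136.94, 147.25, 180, 180].

INTERFACE

Orientations are given as a 3x3 rotation matrix whose columns are the frame's x, y, z axes.
In Python, from plant import robot, capture, order, nets gives the robot as it stands.
- The arm moves only by the shell command python3 -m jog 'ROWS' [FORCE]. ROWS is JSON, a list of rows, each a list of 7 numbers: the shift along the tool's x, y, z in mm, then the turn, a rotation vector about the tool's x, y, z in rad, then the opening, from 0 (shut) to 1 (fully open). A call has 1 to 8 rows; each row shifts and turns the commanded pose from where the row before left it, along the tool's axes as they then stand; what a row does not reach is not made up. A row lasts 1/12 s, in which the tool goes at most 41.7 mm and 7.16 degrees, less where a joint would pass 70% of its speed; a pose out of reach is approached as far as the arm can. A call is refused whole if a number of a shift passes 41.7 or a number of a turn 0.125, either way. A call with a gripper value outside its range is refused whole. The fingers move at their own pace and stop on an object; FORCE is the grip in N (left out, the last holds). Time passes only in rows, so rows that do not move let the fingers close. It gives the time, the measured TCP pose, the force, the opening and the grip force at its end, in the units of the state.
- robot.observe(): the state, without advancing time (a new reading comes with each control period).
- capture(name): name is "side" or "top"; returns a dict with "img" (400x640x3 uint8, blue, green, red), "fx", "fy", "cx", "cy" (pixels), "R" (3x3) and "t" (3): a world point X has camera coordinates R X + t. Camera axes: x right, y down, z forward; pixel columns grow to the right and rows downward; lengths in mm; the calibration is good to about 2 mm. A picture is of the moment at which its call begins. There is no depth.
- order.close_job(): hands the job in; it is judged then, once.
Trained networks look in the newest picture that a camera, given by its name, has taken for a name from the list of things; names that differ only in an ending like _2 or _b are one class to them, and where a whole thing is asked for, a point or a joint stands for the part that bears it (a point fixed in the world has none). Each returns a list of dicts, best first, with "conf" (0 to 1); they miss things now and then, are a little off and sometimes report something else, mostly with a low value. They report only what shows in the picture. A call takes as long as a camera call. They do not tell look-alikes from the thing itself.
- nets.boxes_of(name, camera): "location" ([row, column] in pixels, amid what is visible of it).
- nets.spot_point(name, camera): "location" ([row, column] in pixels: a listed point, or the origin of a listed thing).
The state is a dict: "time_s": time; "joint_positions": joint angles; "joint_vel": joint speeds; "joint_torque": joint torques, N m; "eef_pos": TCP position; "ee_rot": TCP orientation; "contact_force": force on the tool from outside, world axes, zero at the start; "torque": the same for the moment, N m; "width": opening from 0.0 (shut) to 1.0 (fully open); "gripper_force": force on a finger pad.
Only numpy, scipy, OpenCV 4.12 (cv2) and the standard library are available. Lean on these libraries where they do the work, as an engineer would, in place of code of your own. Each camera call takes 0.05 s, during which the arm holds its last target. There are 200 camera calls.

## Working session

There is one attempt and no reset: what is moved stays moved. The work goes in short steps, Python scripts to look and compute and a shell command to move; the robot and the scene stay as the last step left them, time stands still between calls to the robot, and variables do not carry over. Pictures are saved under pics/ and viewed, at most 14 in all, crops included, and the job is handed in when it is done.

```bash
ls; mkdir -p pics; cat > h.py <<'E'
import numpy as np, cv2
from plant import robot, capture, order, nets
def ray(c,px,z):
    r,cc=px; d=np.array([(cc-c['cx'])/c['fx'],(r-c['cy'])/c['fy'],1.])
    R=np.array(c['R']);o=-R.T@np.array(c['t']);d=R.T@d
    return (o+d*(z-o[2])/d[2])
def proj(c,X):
    p=np.array(c['R'])@np.array(X)+np.array(c['t']); return [c['fy']*p[1]/p[2]+c['cy'],c['fx']*p[0]/p[2]+c['cx']]
E
python3 - <<'E'
from h import *
for n in ('top','side'):
    c=capture(n); cv2.imwrite(f'pics/{n}0.png',c['img'])
    R=np.array(c['R']);print(n,-R.T@np.array(c['t']),R[2],c['fx'])
    for o in ['glue_bottle','round_tin','square_tin','long_box','small_round_dock','large_round_dock','square_dock','long_dock','pliers']:
        print(o,[(np.round(d['location']).tolist(),round(d['conf'],2),ray(c,d['location'],4 if 'dock' not in o else 0).round()[:2].tolist()) for d in nets.spot_point(o,n)[:4]])
s=robot.observe();print(s['eef_pos'],s['ee_rot'],s['time_s'])
E
```

```text
pics
top [ 334.05476997  -32.52095793 1285.6536098 ] [ 0.150704    0.00977951 -0.98853056] 513.1486796436996
glue_bottle [([218.0, 342.0], 0.57, [476.0, -92.0])]
round_tin [([251.0, 194.0], 0.82, [389.0, 278.0])]
square_tin [([194.0, 422.0], 0.96, [541.0, -293.0]), ([233.0, 479.0], 0.87, [446.0, -433.0]), ([162.0, 492.0], 0.64, [626.0, -471.0]), ([191.0, 469.0], 0.62, [550.0, -410.0])]
long_box [([159.0, 368.0], 0.73, [630.0, -157.0]), ([216.0, 341.0], 0.54, [481.0, -88.0])]
small_round_dock [([157.0, 257.0], 0.57, [631.0, 128.0])]
large_round_dock [([274.0, 422.0], 0.74, [341.0, -291.0])]
square_dock [([185.0, 165.0], 0.79, [553.0, 361.0]), ([272.0, 419.0], 0.57, [345.0, -283.0]), ([216.0, 339.0], 0.27, [483.0, -83.0]), ([187.0, 307.0], 0.23, [556.0, -1.0])]
long_dock [([230.0, 275.0], 0.61, [443.0, 77.0]), ([157.0, 257.0], 0.49, [632.0, 129.0])]
pliers [([188.0, 305.0], 0.67, [551.0, 3.0])]
side [331.25001762 674.69920546 846.22097584] [ 0.17677439 -0.64545238 -0.7430626 ] 428.56266702187725
glue_bottle [([198.0, 347.0], 0.48, [464.0, -81.0])]
round_tin [([325.0, 342.0], 0.59, [387.0, 271.0])]
square_tin [([121.0, 377.0], 0.78, [453.0, -428.0]), ([142.0, 341.0], 0.7, [537.0, -296.0]), ([108.0, 321.0], 0.67, [642.0, -443.0]), ([119.0, 345.0], 0.57, [553.0, -407.0])]
long_box [([166.0, 294.0], 0.72, [639.0, -153.0]), ([122.0, 346.0], 0.17, [546.0, -397.0])]
small_round_dock [([245.0, 255.0], 0.75, [640.0, 132.0])]
large_round_dock [([159.0, 399.0], 0.92, [356.0, -278.0]), ([245.0, 254.0], 0.64, [641.0, 131.0])]
square_dock [([347.0, 244.0], 0.77, [563.0, 372.0]), ([216.0, 305.0], 0.2, [553.0, 7.0])]
long_dock [([246.0, 334.0], 0.69, [455.0, 78.0])]
pliers []
[ 205.61738989 -455.71561048  231.29294173] [[ 9.11512300e-01  4.11272813e-01 -1.31762907e-05]
 [ 4.11272813e-01 -9.11512297e-01  6.97424528e-05]
 [ 1.66728237e-05 -6.89901537e-05 -9.99999997e-01]] 1.0
```

View pics/top0.png

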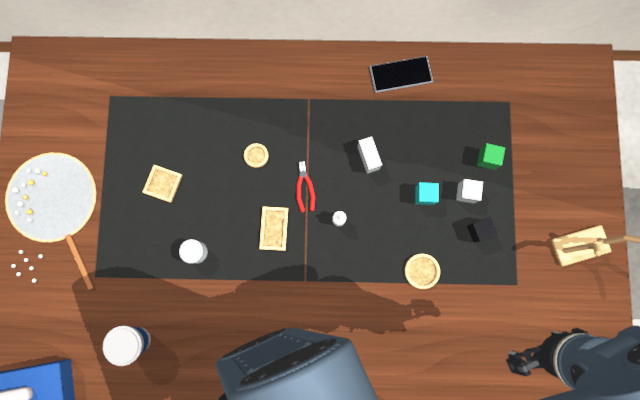

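View pics/side0.png

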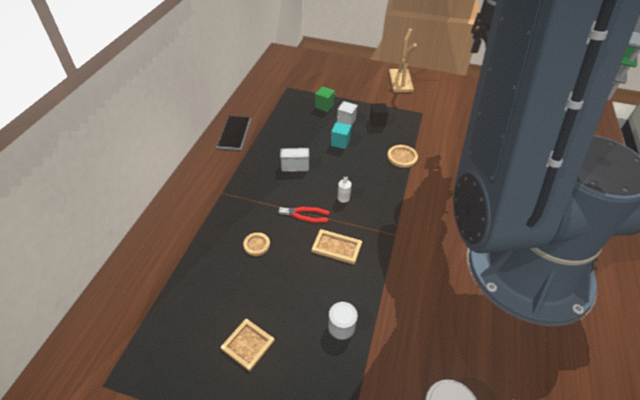

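The top view shows the white square tin at (190,470), with green at (155,492), turquoise at (193,428) and black at (231,481). The long box is at (155,369), bottle at (218,340) and round tin at (251,193). The docks are at (183,162), (155,256), (228,274) and (271,422), and the pliers at (187,305). I'll segment the outlines in both views.

```bash
cat > seg.py <<'E'
from h import *
def seg(c,px,z,kind,win=34):
    im=c['img']; r,q=map(int,px); r0,q0=max(r-win,0),max(q-win,0)
    p=im[r0:r+win,q0:q+win].astype(int); hsv=cv2.cvtColor(p.astype(np.uint8),cv2.COLOR_BGR2HSV)
    m=(hsv[...,2]>115)&(hsv[...,1]>35)&(hsv[...,0]<35) if kind=='dock' else (hsv[...,2]>kind)&(hsv[...,1]<50)
    n,l,st,ce=cv2.connectedComponentsWithStats(m.astype(np.uint8))
    if n<2: return None
    k=max(range(1,n),key=lambda k:st[k,4]-20*np.hypot(*(ce[k]-[q-q0,r-r0])))
    cs,_=cv2.findContours((l==k).astype(np.uint8),cv2.RETR_EXTERNAL,cv2.CHAIN_APPROX_NONE)
    ct=max(cs,key=len)[:,0]
    w=np.array([ray(c,(b+r0,a+q0),z)[:2] for a,b in ct],np.float32)
    (x,y),(a,b),t=cv2.minAreaRect(w)
    if a<b: a,b,t=b,a,t+90
    return [round(float(v),1) for v in (x,y,a,b,t)]
E
python3 - <<'E'
from seg import *
T=capture('top');S=capture('side')
for o,a,b in [('small',(155,256),(244,257)),('large',(271,422),(156,402)),('square',(183,162),(344,248)),('long',(228,274),(247,337))]:
    print(o,seg(T,a,12,'dock'),seg(S,b,12,'dock'))
for o,a,b,th in [('bottle',(216,340),(190,344),(120,)),('round',(250,192),(312,342),(150,190,215)),('sq',(190,470),(106,348),(150,190,215)),('long',(153,369),(154,294),(150,190,215))]:
    for t in th: print(o,t,seg(T,a,55,t),seg(S,b,55,t))
row=[]
for n in('top','side'):
    c=T if n=='top' else S
    for rc in ([(190,470),(153,369),(216,340),(250,192)] if n=='top' else [(113,347),(158,294),(190,344),(318,342)]):
        p=c['img'][rc[0]-30:rc[0]+30,rc[1]-30:rc[1]+30]; row.append(cv2.resize(p,(200,200),interpolation=0))
cv2.imwrite('pics/crops.png',np.vstack([np.hstack(row[:4]),np.hstack(row[4:])]))
E
```

```text
small [633.7, 131.0, 63.8, 62.6, 90.9] [634.6, 133.6, 68.3, 62.0, 111.1]
large [331.0, -285.5, 164.3, 123.3, 91.0] [325.7, -315.7, 320.3, 130.9, 82.4]
square [557.0, 364.9, 82.0, 78.9, 71.5] [557.7, 366.8, 80.0, 79.5, 161.7]
long [448.3, 79.8, 108.6, 66.9, 177.8] [449.4, 82.1, 110.2, 73.4, 177.8]
bottle 120 [471.2, -81.3, 33.9, 33.8, 1.0] [469.6, -63.9, 84.7, 33.5, 105.0]
round 150 [384.4, 268.3, 66.3, 56.8, 64.9] [386.5, 272.9, 56.2, 56.2, 107.2]
round 190 [387.2, 269.4, 62.3, 55.2, 92.9] [386.6, 271.9, 54.3, 52.2, 105.7]
round 215 [385.9, 271.7, 55.1, 53.1, 47.1] [387.8, 271.2, 52.3, 50.4, 105.7]
sq 150 [546.6, -403.2, 49.1, 48.6, 172.0] [547.9, -402.5, 50.3, 48.4, 83.4]
sq 190 [546.7, -403.3, 48.0, 47.9, 172.0] [547.7, -403.2, 44.6, 44.3, 172.3]
sq 215 [546.8, -403.2, 47.3, 47.1, 172.0] [548.7, -402.6, 41.2, 40.1, 171.8]
long 150 [631.5, -156.2, 84.9, 38.0, 17.7] [635.2, -154.7, 74.7, 36.8, 17.9]
long 190 [634.0, -155.8, 77.7, 35.8, 19.2] [636.2, -154.4, 71.2, 28.7, 17.9]
long 215 [634.0, -156.0, 77.7, 35.4, 19.2] [635.0, -154.8, 68.7, 28.6, 17.9]
```

View pics/crops.png

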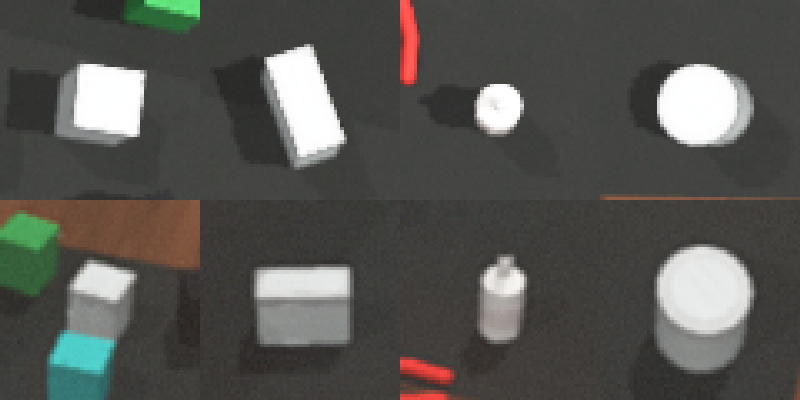

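Crops confirm clean top-face segmentation (square tin, long box, bottle and round tin are all unobstructed). Now I'll refine the large dock and compute the first move.

```bash
cat > go.py <<'E'
import sys; from h import *
def go(x,y,z,psi):
    s=robot.observe(); R=np.array(s['ee_rot']); p=np.array(s['eef_pos'])
    c=np.degrees(np.arctan2(R[1,0],R[0,0])); t=np.radians(psi)
    ex=np.array([np.cos(t),np.sin(t)]); ey=np.array([np.sin(t),-np.cos(t)]); d=np.array([x,y])-p[:2]
    print('turn z rad',round(-np.radians((psi-c+180)%360-180),3),'then shift',(ex@d).round(1),(ey@d).round(1),(p[2]-z).round(1),'| tilt',R[2,:2].round(3),'w',round(s['width'],3),'t',s['time_s'],'f',np.round(s['contact_force'],1))
if __name__=='__main__': go(*map(float,sys.argv[1:]))
E
python3 go.py 547.5 -403 150 -8
python3 - <<'E'
from seg import *
for n,px in (('top',(271,422)),('side',(156,402))):
    c=capture(n); h=cv2.cvtColor(c['img'],cv2.COLOR_BGR2HSV)
    r,q=px; print(h[r-19:r+20:3,q].tolist())
    for v in (150,175,200):
        m=np.zeros(h.shape[:2],np.uint8); m[r-24:r+24,q-24:q+24]=((h[...,2]>v)&(h[...,0]<35)&(h[...,1]>25))[r-24:r+24,q-24:q+24]
        ct=max(cv2.findContours(m,0,1)[0],key=len)[:,0]
        w=np.array([ray(c,(b,a),12)[:2] for a,b in ct],np.float32); print(n,v,cv2.minEnclosingCircle(w),cv2.minAreaRect(w))
E
```

```text
turn z rad 0.563 then shift 331.2 -99.8 81.3 | tilt [ 0. -0.] w 1.002 t 1.1 f [ 0.5 -0.3 -0.2]
[[50, 10, 73], [29, 30, 255], [21, 100, 247], [20, 99, 248], [22, 88, 253], [21, 93, 251], [23, 82, 254], [21, 94, 251], [21, 92, 251], [21, 90, 252], [19, 101, 246], [22, 88, 251], [22, 86, 251]]
top 150 ((326.683837890625, -285.2752380371094), 66.26642608642578) ((342.89910888671875, -285.4028625488281), (99.40290069580078, 115.1961669921875), 1.0259790420532227)
top 175 ((348.71405029296875, -288.51226806640625), 44.059783935546875) ((348.754638671875, -288.6282958984375), (87.0453872680664, 85.34330749511719), 26.579490661621094)
top 200 ((349.2922058105469, -288.1651916503906), 43.63493728637695) ((350.0127868652344, -287.9504699707031), (83.3711166381836, 85.30634307861328), 89.48196411132812)
[[15, 39, 66], [19, 32, 64], [0, 13, 57], [18, 103, 236], [16, 113, 173], [17, 112, 227], [17, 109, 227], [16, 116, 215], [16, 113, 217], [17, 105, 228], [16, 91, 106], [26, 29, 61], [17, 36, 63]]
side 150 ((350.7051086425781, -285.18353271484375), 46.7447509765625) ((349.92266845703125, -284.97540283203125), (84.33798217773438, 92.19773864746094), 10.526599884033203)
side 175 ((350.1470642089844, -287.2984313964844), 44.43313980102539) ((351.28143310546875, -287.7163391113281), (86.01494598388672, 85.47628021240234), 67.40694427490234)
side 200 ((350.8021240234375, -287.6864013671875), 42.956607818603516) ((350.08038330078125, -287.4279479980469), (82.28050994873047, 83.29307556152344), 68.96810150146484)
```

```bash
python3 -m jog '[[0,0,16,0,0,0.113,1],[0,0,16,0,0,0.113,1],[0,0,16,0,0,0.113,1],[0,0,16,0,0,0.113,1],[0,0,17,0,0,0.111,1]]' 40
python3 -m jog '[[33,-10,0,0,0,0,1],[33,-10,0,0,0,0,1],[33,-10,0,0,0,0,1],[33,-10,0,0,0,0,1],[33,-10,0,0,0,0,1]]'
python3 -m jog '[[33,-10,0,0,0,0,1],[33,-10,0,0,0,0,1],[33,-10,0,0,0,0,1],[34,-10,0,0,0,0,1],[33,-10,0,0,0,0,1],[0,0,0,0,0,0,1],[0,0,0,0,0,0,1]]'
python3 go.py 547.5 -403 22 -8; python3 - <<'E'
from h import *
c=capture('top');cv2.imwrite('pics/a1.png',cv2.resize(c['img'][110:300,330:560],None,fx=3,fy=3))
E
```

```text
time_s: 1.62
eef_pos: [205.6, -455.8, 149.7]
ee_rot: [[0.99, -0.144, 0.0], [-0.144, -0.99, -0.0], [0.0, 0.0, -1.0]]
contact_force: [0.1, -1.4, -0.9]
width: 0.997
gripper_force: 0.0
time_s: 2.03
eef_pos: [377.5, -428.6, 150.3]
ee_rot: [[0.99, -0.139, 0.0], [-0.139, -0.99, -0.0], [0.0, 0.0, -1.0]]
contact_force: [0.0, 0.3, -0.8]
width: 0.999
gripper_force: 0.0
time_s: 2.62
eef_pos: [548.7, -401.8, 149.2]
ee_rot: [[0.991, -0.137, -0.001], [-0.137, -0.991, 0.001], [-0.001, -0.0, -1.0]]
contact_force: [-1.0, -0.3, -0.1]
width: 0.998
gripper_force: 0.0
turn z rad 0.003 then shift -1.0 1.3 127.2 | tilt [-0.001 -0.   ] w 0.998 t 2.6167 f [-1.  -0.3 -0.1]
```

View pics/a1.png

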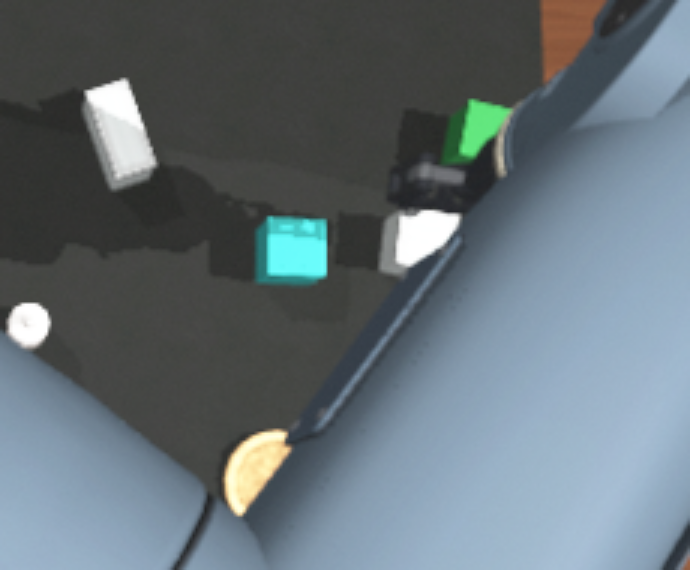

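Tin at crop (240,425) sits just below the gripper, with turquoise and green clear of the fingers. Descend and grip.

```bash
python3 -m jog '[[-1,1,25,0,0,0,1],[0,0,30,0,0,0,1],[0,0,30,0,0,0,1],[0,0,25,0,0,0,1],[0,0,17,0,0,0,1],[0,0,0,0,0,0,1]]' 40
python3 -m jog '[[0,0,0,0,0,0,0],[0,0,0,0,0,0,0],[0,0,0,0,0,0,0],[0,0,0,0,0,0,0],[0,0,0,0,0,0,0],[0,0,0,0,0,0,0],[0,0,0,0,0,0,0],[0,0,0,0,0,0,0]]' 40
python3 -m jog '[[0,0,-10,0,0,0,0],[0,0,-20,0,0,0,0],[0,0,-30,0,0,0,0],[0,0,-30,0,0,0,0],[0,0,-30,0,0,0,0],[0,0,-8,0,0,0,0],[0,0,0,0,0,0,0]]'
python3 go.py 557 366 150 -18.4
```

```text
time_s: 3.17
eef_pos: [543.0, -402.6, 19.8]
ee_rot: [[0.99, -0.14, -0.005], [-0.14, -0.99, 0.003], [-0.005, -0.003, -1.0]]
contact_force: [-0.2, 0.9, -0.8]
width: 0.995
gripper_force: 0.0
time_s: 3.83
eef_pos: [546.9, -404.3, 25.3]
ee_rot: [[0.99, -0.139, 0.002], [-0.139, -0.99, -0.002], [0.002, 0.002, -1.0]]
contact_force: [-2.2, 0.7, 8.2]
width: 0.532
gripper_force: 42.0
time_s: 4.42
eef_pos: [547.5, -404.5, 155.4]
ee_rot: [[0.99, -0.139, 0.005], [-0.139, -0.99, -0.003], [0.005, 0.003, -1.0]]
contact_force: [0.1, -0.7, -1.5]
width: 0.528
gripper_force: 41.2
turn z rad 0.182 then shift -234.1 -734.1 5.4 | tilt [0.005 0.003] w 0.528 t 4.4167 f [ 0.1 -0.7 -1.5]
```

```bash
python3 -m jog '[[0,0,0,0,0,0.091,0],[0,0,0,0,0,0.091,0],[-5,-16,0,0,0,0,0],[-11,-34,0,0,0,0,0],[-11,-34,0,0,0,0,0],[-11,-34,0,0,0,0,0],[-11,-34,0,0,0,0,0],[-11,-34,0,0,0,0,0]]'
python3 -m jog '[[-11,-34,0,0,0,0,0],[-11,-34,0,0,0,0,0],[-11,-34,0,0,0,0,0],[-11,-34,0,0,0,0,0],[-11,-34,0,0,0,0,0],[-11,-34,0,0,0,0,0],[-11,-34,0,0,0,0,0],[-11,-34,0,0,0,0,0]]'
python3 -m jog '[[-11,-34,0,0,0,0,0],[-11,-34,0,0,0,0,0],[-11,-34,0,0,0,0,0],[-11,-34,0,0,0,0,0],[-11,-34,0,0,0,0,0],[-11,-34,0,0,0,0,0],[-8,-25,0,0,0,0,0],[0,0,0,0,0,0,0]]'
python3 -m jog '[[0,0,0,0,0,0,0],[0,0,0,0,0,0,0]]'
python3 go.py 557 366 60 -18.4
```

```text
time_s: 5.08
eef_pos: [547.0, -206.2, 150.2]
ee_rot: [[0.949, -0.316, -0.001], [-0.316, -0.949, 0.001], [-0.001, -0.0, -1.0]]
contact_force: [0.1, -0.3, -0.4]
width: 0.53
gripper_force: 41.3
time_s: 5.75
eef_pos: [502.8, -38.6, 161.7]
ee_rot: [[0.99, -0.138, 0.012], [-0.138, -0.985, 0.1], [-0.002, -0.101, -0.995]]
contact_force: [-0.1, 0.2, -1.5]
width: 0.534
gripper_force: 41.2
time_s: 6.42
eef_pos: [439.0, 72.3, 196.1]
ee_rot: [[1.0, 0.021, -0.005], [0.022, -0.98, 0.2], [-0.001, -0.2, -0.98]]
contact_force: [0.6, -0.3, -1.0]
width: 0.534
gripper_force: 41.2
time_s: 6.58
eef_pos: [440.3, 70.4, 194.8]
ee_rot: [[1.0, 0.018, -0.006], [0.019, -0.98, 0.198], [-0.002, -0.198, -0.98]]
contact_force: [-0.2, -0.4, -0.9]
width: 0.528
gripper_force: 41.2
turn z rad 0.34 then shift 17.5 -317.3 134.8 | tilt [-0.002 -0.198] w 0.528 t 6.5833 f [-0.2 -0.4 -0.9]
```

```bash
python3 - <<'E'
from h import *
s=robot.observe();print(np.round(s['joint_positions'],1),np.round(s['joint_vel'],1),s['eef_pos'])
E
```

```text
[  1.    6.2 -15.4  68.6  11.4 179.9] [-0.5  0.5 -0.1 -0.1 -0.   0. ] [440.26637616  70.40253536 194.82924312]
```

Joint 6 hit its range (j6 = 180 + j1 − ψ). I'll use the square's other side, ψ = 71.6, and level the tool again.

```bash
sed -i "s/print('turn/j=180+np.degrees(np.arctan2(y,x))-psi; print('j6',round(j,1),'turn/" go.py
python3 -m jog '[[0,0,0,0,0,-0.112,0],[0,0,0,0,0,-0.112,0],[0,0,0,-0.1,0,0,0],[0,0,0,-0.1,0,0,0],[0,0,0,0,0,-0.112,0],[0,0,0,0,0,-0.112,0],[0,0,0,0,0,-0.112,0],[0,0,0,0,0,0,0]]'
python3 -m jog '[[0,0,0,0,0,-0.112,0],[0,0,0,0,0,-0.112,0],[0,0,0,0,0,-0.112,0],[0,0,0,0,0,-0.112,0],[0,0,0,0,0,-0.112,0],[0,0,0,0,0,-0.112,0],[0,0,0,0,0,0,0],[0,0,0,0,0,0,0]]'
python3 go.py 557 366 150 71.6
```

```text
time_s: 7.25
eef_pos: [440.3, 70.3, 194.5]
ee_rot: [[0.836, 0.547, 0.041], [0.547, -0.837, 0.006], [0.038, 0.018, -0.999]]
contact_force: [0.2, 0.5, -0.6]
width: 0.528
gripper_force: 41.6
time_s: 7.92
eef_pos: [440.2, 70.3, 194.6]
ee_rot: [[0.325, 0.945, 0.042], [0.946, -0.325, 0.006], [0.019, 0.037, -0.999]]
contact_force: [0.4, 0.1, -0.1]
width: 0.534
gripper_force: 41.6
j6 141.7 turn z rad -0.01 then shift 317.5 17.5 44.6 | tilt [0.019 0.037] w 0.534 t 7.9167 f [ 0.4  0.1 -0.1]
```

```bash
sed -i "s/,'| tilt',/,'fix tilt xy',round(-R[2,1],3),round(R[2,0],3),/;s/,R\[2,:2\].round(3)//" go.py; sed -i "s/round(R\[2,0\],3)/round(-R[2,0]*1.0,3)/" go.py
python3 -m jog '[[0,0,0,0.037,-0.019,-0.01,0],[15,1,0,0,0,0,0],[33,2,5,0,0,0,0],[33,2,5,0,0,0,0],[33,2,5,0,0,0,0],[33,2,5,0,0,0,0],[33,2,5,0,0,0,0]]'
python3 -m jog '[[33,2,5,0,0,0,0],[33,2,5,0,0,0,0],[33,2,5,0,0,0,0],[33,1,5,0,0,0,0],[6,0,0,0,0,0,0],[0,0,0,0,0,0,0],[0,0,0,0,0,0,0]]'
python3 go.py 557 366 60 71.6; python3 - <<'E'
from h import *
print(np.round(robot.observe()['ee_rot'],3).tolist())
c=capture('side');cv2.imwrite('pics/a2.png',cv2.resize(c['img'][180:400,120:400],None,fx=2.5,fy=2.5))
E
```

```text
time_s: 8.5
eef_pos: [506.7, 239.8, 169.3]
ee_rot: [[0.316, 0.949, 0.001], [0.949, -0.316, -0.001], [-0.001, 0.001, -1.0]]
contact_force: [1.6, -0.0, -0.9]
width: 0.533
gripper_force: 41.6
time_s: 9.08
eef_pos: [555.5, 367.0, 149.2]
ee_rot: [[0.313, 0.95, 0.0], [0.95, -0.313, -0.001], [-0.001, 0.001, -1.0]]
contact_force: [-0.3, -0.9, -0.8]
width: 0.528
gripper_force: 41.6
j6 141.7 turn z rad 0.003 then shift -0.5 1.7 89.2 fix tilt xy -0.001 0.001 w 0.528 t 9.0833 f [-0.3 -0.9 -0.8]
[[0.313, 0.95, 0.0], [0.95, -0.313, -0.001], [-0.001, 0.001, -1.0]]
```

View pics/a2.png

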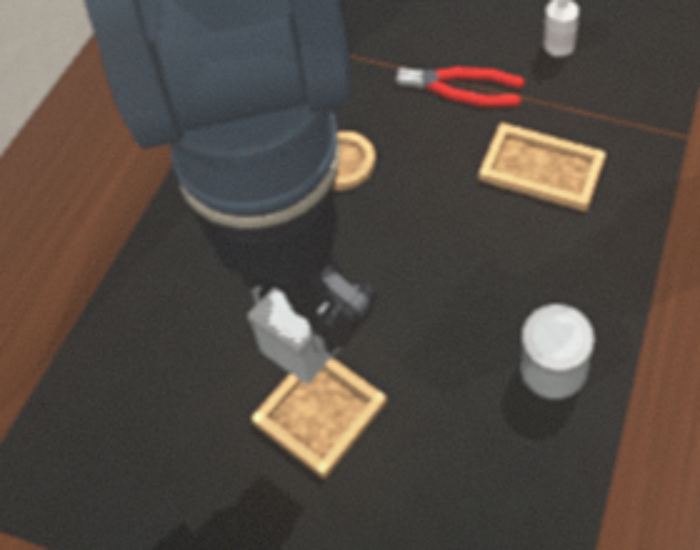

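The tin is held upright and square above the dock (dock at crop 320,415). I'll lower it.

```bash
python3 -m jog '[[0,1,20,0,0,0,0],[0,1,30,0,0,0,0],[0,0,30,0,0,0,0],[0,0,20,0,0,0,0],[0,0,10,0,0,0,0],[0,0,0,0,0,0,0],[0,0,0,0,0,0,0]]'
python3 -m jog '[[0,0,4,0,0,0,0],[0,0,3,0,0,0,0],[0,0,0,0,0,0,0]]'
python3 -m jog '[[0,0,2,0,0,0,0],[0,0,2,0,0,0,0],[0,0,0,0,0,0,0]]'
```

```text
time_s: 9.72
eef_pos: [557.9, 366.2, 40.9]
ee_rot: [[0.311, 0.951, 0.001], [0.951, -0.311, -0.0], [0.0, 0.001, -1.0]]
contact_force: [0.7, 0.1, -0.1]
width: 0.536
gripper_force: 41.6
time_s: 9.97
eef_pos: [557.9, 366.8, 33.2]
ee_rot: [[0.31, 0.951, 0.002], [0.951, -0.31, -0.0], [0.0, 0.001, -1.0]]
contact_force: [0.1, 0.0, -1.6]
width: 0.53
gripper_force: 41.7
time_s: 10.22
eef_pos: [557.8, 366.9, 29.3]
ee_rot: [[0.309, 0.951, 0.002], [0.951, -0.309, -0.0], [0.0, 0.001, -1.0]]
contact_force: [-1.3, -2.0, 5.8]
width: 0.532
gripper_force: 42.4
```

Seated (contact at 29.3, as expected). Release, rise, and head to the round tin.

```bash
python3 -m jog '[[0,0,0,0,0,0,1],[0,0,0,0,0,0,1],[0,0,0,0,0,0,1],[0,0,0,0,0,0,1],[0,0,0,0,0,0,1],[0,0,0,0,0,0,1]]'
python3 -m jog '[[0,0,-10,0,0,0,1],[0,0,-25,0,0,0,1],[0,0,-30,0,0,0,1],[0,0,-30,0,0,0,1],[0,0,-25,0,0,0,1],[0,0,0,0,0,0,1]]'
python3 go.py 387 271 150 71.6
```

```text
time_s: 10.72
eef_pos: [557.6, 366.7, 28.7]
ee_rot: [[0.309, 0.951, 0.001], [0.951, -0.309, -0.001], [-0.0, 0.001, -1.0]]
contact_force: [0.1, 0.2, 0.5]
width: 1.0
gripper_force: 0.0
time_s: 11.22
eef_pos: [559.4, 368.0, 155.3]
ee_rot: [[0.309, 0.951, 0.007], [0.951, -0.309, 0.004], [0.006, 0.006, -1.0]]
contact_force: [0.2, 0.1, 0.2]
width: 0.998
gripper_force: 0.0
j6 143.4 turn z rad 0.007 then shift -146.5 -133.0 5.3 fix tilt xy -0.006 -0.006 w 0.998 t 11.2167 f [0.2 0.1 0.2]
```

```bash
python3 -m jog '[[-20,-18,0,0,0,0.007,1],[-29,-26,0,0,0,0,1],[-29,-26,0,0,0,0,1],[-29,-26,0,0,0,0,1],[-25,-23,3,0,0,0,1],[-15,-13,3,0,0,0,1],[0,0,0,0,0,0,1],[0,0,0,0,0,0,1]]'
python3 go.py 387 271 22 71.6
python3 - <<'E'
from seg import *
c=capture('top');s=capture('side')
print('sq',[seg(c,proj(c,[557,366,59]),59,t) for t in(190,215)]); print([seg(s,proj(s,[557,366,59]),59,t) for t in(190,215)])
cv2.imwrite('pics/a3.png',cv2.resize(s['img'][180:400,120:400],None,fx=2.5,fy=2.5))
E
```

```text
time_s: 11.88
eef_pos: [385.5, 268.6, 143.4]
ee_rot: [[0.316, 0.949, 0.002], [0.949, -0.316, -0.0], [0.0, 0.002, -1.0]]
contact_force: [-0.1, 0.3, 1.0]
width: 1.002
gripper_force: 0.0
j6 143.4 turn z rad -0.0 then shift 2.7 0.7 121.4 fix tilt xy -0.002 -0.0 w 1.002 t 11.8833 f [-0.1  0.3  1. ]
sq [[556.9, 351.7, 77.5, 57.9, 71.5], [557.3, 351.4, 77.7, 57.3, 72.0]]
[[557.6, 366.7, 45.1, 44.5, 71.7], [557.6, 366.5, 43.2, 42.2, 72.4]]
```

View pics/a3.png

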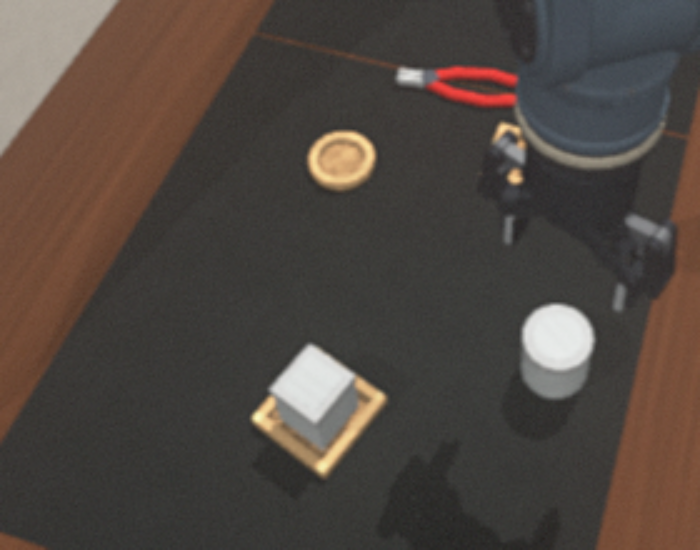

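The square tin is seated, centred in its dock (crop 315,395). The gripper is open above the round tin. Descend and grip.

```bash
python3 -m jog '[[2,1,20,0,0,0,1],[1,0,30,0,0,0,1],[0,0,30,0,0,0,1],[0,0,25,0,0,0,1],[0,0,15,0,0,0,1],[0,0,0,0,0,0,1],[0,0,0,0,0,0,1]]'
python3 -m jog '[[0,0,0,0,0,0,0],[0,0,0,0,0,0,0],[0,0,0,0,0,0,0],[0,0,0,0,0,0,0],[0,0,0,0,0,0,0],[0,0,0,0,0,0,0],[0,0,0,0,0,0,0]]' 40
python3 -m jog '[[0,0,-10,0,0,0,0],[0,0,-20,0,0,0,0],[0,0,-30,0,0,0,0],[0,0,-30,0,0,0,0],[0,0,-30,0,0,0,0],[0,0,-8,0,0,0,0],[0,0,0,0,0,0,0]]'
python3 go.py 349.7 -288 150 71.6
```

```text
time_s: 12.57
eef_pos: [388.2, 271.4, 22.4]
ee_rot: [[0.316, 0.949, -0.0], [0.949, -0.316, -0.001], [-0.001, 0.0, -1.0]]
contact_force: [0.0, 0.1, 0.6]
width: 1.004
gripper_force: 0.0
time_s: 13.15
eef_pos: [388.8, 271.9, 24.1]
ee_rot: [[0.316, 0.949, 0.003], [0.949, -0.316, 0.001], [0.002, 0.002, -1.0]]
contact_force: [-1.9, -1.2, 9.1]
width: 0.645
gripper_force: 40.7
time_s: 13.73
eef_pos: [389.2, 272.4, 153.6]
ee_rot: [[0.316, 0.949, 0.005], [0.949, -0.316, 0.002], [0.004, 0.004, -1.0]]
contact_force: [-0.0, -0.8, -1.8]
width: 0.642
gripper_force: 42.7
j6 68.9 turn z rad -0.0 then shift -544.2 139.4 3.6 fix tilt xy -0.004 -0.004 w 0.642 t 13.7333 f [-0.  -0.8 -1.8]
```

```bash
python3 -m jog '[[-15,4,0,0,0,0,0],[-30,8,0,0,0,0,0],[-30,8,0,0,0,0,0],[-30,8,0,0,0,0,0],[-30,8,0,0,0,0,0],[-30,8,0,0,0,0,0],[-30,7,0,0,0,0,0],[-30,7,0,0,0,0,0]]'
python3 -m jog '[[-30,8,0,0,0,0,0],[-30,8,0,0,0,0,0],[-30,8,0,0,0,0,0],[-30,8,0,0,0,0,0],[-30,8,0,0,0,0,0],[-30,8,0,0,0,0,0],[-30,7,0,0,0,0,0],[-30,7,0,0,0,0,0]]'
python3 -m jog '[[-30,8,0,0,0,0,0],[-30,8,0,0,0,0,0],[-19,4,0,0,0,0,0],[0,0,0,0,0,0,0],[0,0,0,0,0,0,0]]'
python3 go.py 349.7 -288 60 71.6
```

```text
time_s: 14.4
eef_pos: [370.8, 38.2, 149.9]
ee_rot: [[0.316, 0.949, -0.0], [0.949, -0.316, -0.001], [-0.001, 0.0, -1.0]]
contact_force: [0.6, 0.6, -0.5]
width: 0.645
gripper_force: 42.7
time_s: 15.07
eef_pos: [353.8, -209.0, 150.0]
ee_rot: [[0.316, 0.949, -0.0], [0.949, -0.316, -0.0], [-0.0, -0.0, -1.0]]
contact_force: [0.5, 0.3, -0.8]
width: 0.642
gripper_force: 42.7
time_s: 15.48
eef_pos: [348.0, -289.3, 149.8]
ee_rot: [[0.318, 0.948, -0.001], [0.948, -0.318, 0.001], [0.0, -0.001, -1.0]]
contact_force: [-0.3, 0.6, -0.8]
width: 0.644
gripper_force: 42.7
j6 68.9 turn z rad -0.002 then shift 1.8 1.2 89.8 fix tilt xy 0.001 -0.0 w 0.644 t 15.4833 f [-0.3  0.6 -0.8]
```

```bash
python3 -m jog '[[2,1,20,0,0,0,0],[0,0,30,0,0,0,0],[0,0,30,0,0,0,0],[0,0,22,0,0,0,0],[0,0,10,0,0,0,0],[0,0,0,0,0,0,0],[0,0,0,0,0,0,0]]'
python3 -m jog '[[0,0,4,0,0,0,0],[0,0,3,0,0,0,0],[0,0,0,0,0,0,0]]'
python3 -m jog '[[0,0,2,0,0,0,0],[0,0,0,0,0,0,0]]'
```

```text
time_s: 16.07
eef_pos: [350.1, -286.4, 38.7]
ee_rot: [[0.315, 0.949, -0.0], [0.949, -0.315, 0.0], [0.0, -0.0, -1.0]]
contact_force: [0.3, 0.4, -0.5]
width: 0.644
gripper_force: 42.7
time_s: 16.32
eef_pos: [350.6, -287.5, 32.1]
ee_rot: [[0.316, 0.949, 0.001], [0.949, -0.316, -0.001], [-0.001, 0.002, -1.0]]
contact_force: [-0.7, -0.1, -0.2]
width: 0.643
gripper_force: 42.7
time_s: 16.48
eef_pos: [350.4, -287.5, 30.0]
ee_rot: [[0.316, 0.949, 0.001], [0.949, -0.316, -0.001], [-0.0, 0.001, -1.0]]
contact_force: [0.2, -0.3, -1.2]
width: 0.644
gripper_force: 42.7
```

```bash
python3 -m jog '[[0,0,1.5,0,0,0,0],[0,0,0.5,0,0,0,0],[0,0,0,0,0,0,0]]'
python3 -m jog '[[0,0,0,0,0,0,1],[0,0,0,0,0,0,1],[0,0,0,0,0,0,1],[0,0,0,0,0,0,1],[0,0,0,0,0,0,1],[0,0,0,0,0,0,1]]'
python3 -m jog '[[0,0,-10,0,0,0,1],[0,0,-25,0,0,0,1],[0,0,-30,0,0,0,1],[0,0,-30,0,0,0,1],[0,0,-30,0,0,0,1],[0,0,0,0,0,0,1]]'
python3 go.py 471 -81.5 150 71.6
```

```text
time_s: 16.73
eef_pos: [350.4, -287.6, 28.1]
ee_rot: [[0.316, 0.949, 0.001], [0.949, -0.316, -0.001], [-0.0, 0.001, -1.0]]
contact_force: [-1.4, -1.4, 1.0]
width: 0.642
gripper_force: 43.2
time_s: 17.23
eef_pos: [350.5, -287.5, 28.0]
ee_rot: [[0.316, 0.949, 0.001], [0.949, -0.316, -0.001], [-0.0, 0.001, -1.0]]
contact_force: [-0.3, 0.1, -0.2]
width: 1.0
gripper_force: 0.0
time_s: 17.73
eef_pos: [352.2, -289.0, 158.1]
ee_rot: [[0.316, 0.949, 0.006], [0.949, -0.316, -0.005], [-0.003, 0.007, -1.0]]
contact_force: [0.5, 1.0, 0.9]
width: 1.002
gripper_force: 0.0
j6 98.6 turn z rad -0.0 then shift 234.3 47.3 8.1 fix tilt xy -0.007 0.003 w 1.002 t 17.7333 f [0.5 1.  0.9]
```

```bash
python3 -m jog '[[16,3,0,0,0,0,1],[30,6,0,0,0,0,1],[30,6,0,0,0,0,1],[30,6,0,0,0,0,1],[30,6,0,0,0,0,1],[30,6,0,0,0,0,1],[30,6,0,0,0,0,1],[30,6,0,0,0,0,1]]'
python3 -m jog '[[8,2,0,0,0,0,1],[0,0,0,0,0,0,1],[0,0,0,0,0,0,1]]'
python3 go.py 471 -81.5 22 71.6
python3 - <<'E'
from seg import *
for n,t in (('top',190),('side',150)):
    c=capture(n); print(n,seg(c,proj(c,[350,-288,59]),59,t),seg(c,proj(c,[350,-288,59]),59,t+25))
cv2.imwrite('pics/a4.png',cv2.resize(c['img'][90:290,200:460],None,fx=2.5,fy=2.5))
E
```

```text
time_s: 18.4
eef_pos: [465.0, -85.7, 153.0]
ee_rot: [[0.316, 0.949, 0.001], [0.949, -0.316, -0.001], [-0.0, 0.001, -1.0]]
contact_force: [0.7, -0.7, -1.0]
width: 0.994
gripper_force: 0.0
time_s: 18.65
eef_pos: [468.6, -80.3, 152.8]
ee_rot: [[0.315, 0.949, 0.0], [0.949, -0.315, -0.001], [-0.001, 0.001, -1.0]]
contact_force: [-0.4, -0.4, 0.5]
width: 0.999
gripper_force: 0.0
j6 98.6 turn z rad 0.001 then shift -0.4 2.6 130.8 fix tilt xy -0.001 0.001 w 0.999 t 18.65 f [-0.4 -0.4  0.5]
top [355.5, -287.9, 66.2, 57.6, 3.2] [355.5, -287.9, 66.2, 57.5, 3.5]
side [350.9, -287.9, 56.6, 56.0, 135.4] [351.8, -287.5, 53.9, 53.0, 67.8]
```

View pics/a4.png

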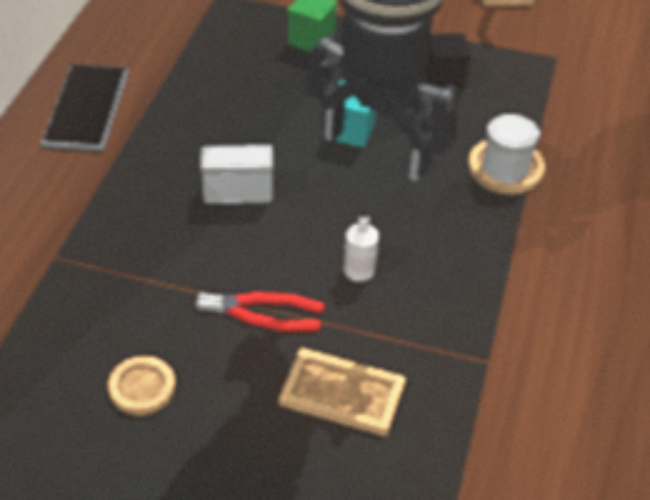

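The round tin stands in its dock (crop 507,155), and the bottle at (361,250) is between the open fingers. Descend on the bottle.

```bash
python3 -m jog '[[0,2,22,0,0,0,1],[0,0,30,0,0,0,1],[0,0,30,0,0,0,1],[0,0,30,0,0,0,1],[0,0,17,0,0,0,1],[0,0,0,0,0,0,1],[0,0,0,0,0,0,1]]'
python3 -m jog '[[0,0,0,0,0,0,0],[0,0,0,0,0,0,0],[0,0,0,0,0,0,0],[0,0,0,0,0,0,0],[0,0,0,0,0,0,0],[0,0,0,0,0,0,0],[0,0,0,0,0,0,0],[0,0,0,0,0,0,0]]' 30
python3 -m jog '[[0,0,-10,0,0,0,0],[0,0,-20,0,0,0,0],[0,0,-30,0,0,0,0],[0,0,-30,0,0,0,0],[0,0,-30,0,0,0,0],[0,0,-8,0,0,0,0],[0,0,0,0,0,0,0]]'
python3 go.py 634 132 150 71.6
```

```text
time_s: 19.33
eef_pos: [470.0, -81.7, 24.0]
ee_rot: [[0.317, 0.948, -0.001], [0.948, -0.317, -0.0], [-0.001, -0.0, -1.0]]
contact_force: [0.2, 0.4, 0.7]
width: 1.002
gripper_force: 0.0
time_s: 20.0
eef_pos: [471.4, -81.1, 24.8]
ee_rot: [[0.316, 0.949, 0.002], [0.949, -0.316, -0.001], [-0.0, 0.002, -1.0]]
contact_force: [-1.1, 0.6, 9.6]
width: 0.364
gripper_force: 28.9
time_s: 20.58
eef_pos: [472.2, -81.1, 154.8]
ee_rot: [[0.316, 0.949, 0.005], [0.949, -0.316, -0.001], [0.0, 0.006, -1.0]]
contact_force: [0.4, 0.2, -1.8]
width: 0.362
gripper_force: 30.0
j6 120.2 turn z rad -0.0 then shift 253.3 86.3 4.8 fix tilt xy -0.006 -0.0 w 0.362 t 20.5833 f [ 0.4  0.2 -1.8]
```

```bash
python3 -m jog '[[14,5,0,0,0,0,0],[30,10,0,0,0,0,0],[30,10,0,0,0,0,0],[30,10,0,0,0,0,0],[30,11,0,0,0,0,0],[30,11,0,0,0,0,0],[30,10,0,0,0,0,0],[30,10,0,0,0,0,0]]'
python3 -m jog '[[20,6,0,0,0,0,0],[9,3,0,0,0,0,0],[0,0,0,0,0,0,0],[0,0,0,0,0,0,0]]'
python3 go.py 634 132 60 71.6
```

```text
time_s: 21.25
eef_pos: [614.7, 108.7, 150.4]
ee_rot: [[0.316, 0.949, -0.001], [0.949, -0.316, -0.001], [-0.001, -0.001, -1.0]]
contact_force: [0.5, -0.1, -0.7]
width: 0.366
gripper_force: 30.0
time_s: 21.58
eef_pos: [631.7, 132.0, 150.5]
ee_rot: [[0.315, 0.949, -0.001], [0.949, -0.315, -0.001], [-0.002, -0.001, -1.0]]
contact_force: [-0.5, -0.1, -1.6]
width: 0.364
gripper_force: 30.0
j6 120.2 turn z rad 0.0 then shift 0.7 2.2 90.5 fix tilt xy 0.001 0.002 w 0.364 t 21.5833 f [-0.5 -0.1 -1.6]
```

Lower to just above the rim and check from the side.

```bash
python3 -m jog '[[1,2,20,0,0,0,0],[0,0,30,0,0,0,0],[0,0,30,0,0,0,0],[0,0,22,0,0,0,0],[0,0,8,0,0,0,0],[0,0,0,0,0,0,0],[0,0,0,0,0,0,0]]'
python3 - <<'E'
from h import *
c=capture('side');cv2.imwrite('pics/a5.png',cv2.resize(c['img'][185:275,205:315],None,fx=6,fy=6,interpolation=2))
E
```

```text
time_s: 22.17
eef_pos: [634.6, 131.7, 42.8]
ee_rot: [[0.317, 0.949, 0.001], [0.949, -0.317, -0.001], [-0.0, 0.001, -1.0]]
contact_force: [-0.0, -0.1, 0.2]
width: 0.365
gripper_force: 30.0
```

View pics/a5.png

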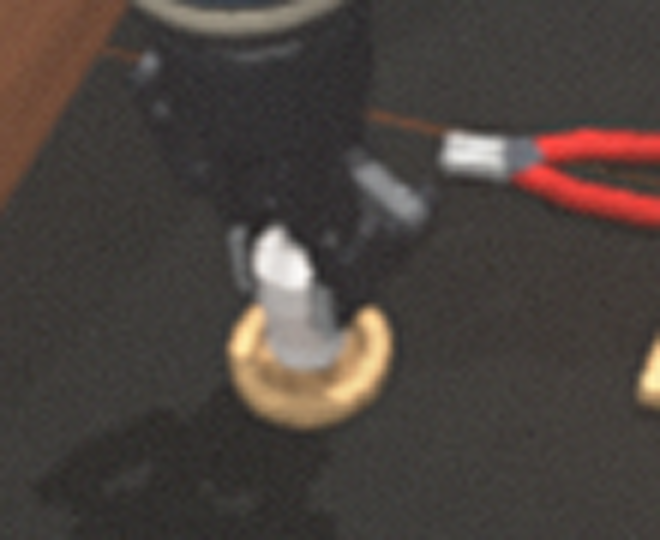

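The bottle is upright and its base (305,350) lines up with the recess centre (310,355). Lower, release, rise.

```bash
python3 -m jog '[[0,0,4,0,0,0,0],[0,0,4,0,0,0,0],[0,0,3,0,0,0,0],[0,0,0,0,0,0,0]]'
python3 -m jog '[[0,0,1.5,0,0,0,0],[0,0,1.5,0,0,0,0],[0,0,0,0,0,0,0]]'
```

```text
time_s: 22.55
eef_pos: [634.4, 132.1, 30.5]
ee_rot: [[0.316, 0.949, 0.0], [0.949, -0.316, -0.001], [-0.001, 0.001, -1.0]]
contact_force: [-0.2, -0.2, -0.8]
width: 0.365
gripper_force: 30.0
time_s: 22.8
eef_pos: [634.8, 132.3, 28.8]
ee_rot: [[0.316, 0.949, 0.001], [0.949, -0.316, -0.0], [0.0, 0.002, -1.0]]
contact_force: [-4.1, -1.2, 10.4]
width: 0.365
gripper_force: 31.0
```

```bash
python3 -m jog '[[0,0,0,0,0,0,1],[0,0,0,0,0,0,1],[0,0,0,0,0,0,1],[0,0,0,0,0,0,1],[0,0,0,0,0,0,1],[0,0,0,0,0,0,1],[0,0,0,0,0,0,1]]'
python3 -m jog '[[0,0,-10,0,0,0,1],[0,0,-25,0,0,0,1],[0,0,-30,0,0,0,1],[0,0,-30,0,0,0,1],[0,0,-30,0,0,0,1],[0,0,0,0,0,0,1]]'
python3 -m jog '[[0,0,0,0,0,-0.111,1],[0,0,0,0,0,-0.111,1],[0,0,0,0,0,-0.111,1],[0,0,0,0,0,-0.111,1],[0,0,0,0,0,-0.111,1],[0,0,0,0,0,-0.111,1],[0,0,0,0,0,-0.111,1],[0,0,0,0,0,-0.111,1]]'
python3 -m jog '[[0,0,0,0,0,-0.111,1],[0,0,0,0,0,-0.111,1],[0,0,0,0,0,-0.111,1],[0,0,0,0,0,-0.111,1],[0,0,0,0,0,-0.111,1],[0,0,0,0,0,-0.111,1],[0,0,0,0,0,-0.111,1],[0,0,0,0,0,-0.111,1]]'
python3 -m jog '[[0,0,0,0,0,-0.111,1],[0,0,0,0,0,-0.111,1],[0,0,0,0,0,-0.111,1],[0,0,0,0,0,-0.106,1],[0,0,0,0,0,0,1],[0,0,0,0,0,0,1]]'
python3 go.py 634.5 -155.5 150 198.5
```

```text
time_s: 23.38
eef_pos: [634.5, 132.2, 27.9]
ee_rot: [[0.316, 0.949, 0.001], [0.949, -0.316, -0.001], [-0.0, 0.001, -1.0]]
contact_force: [0.8, -0.2, 0.2]
width: 1.002
gripper_force: 0.0
time_s: 23.88
eef_pos: [636.9, 132.8, 160.1]
ee_rot: [[0.316, 0.949, 0.009], [0.949, -0.316, 0.001], [0.004, 0.008, -1.0]]
contact_force: [0.9, -0.4, 0.7]
width: 0.998
gripper_force: 0.0
time_s: 24.55
eef_pos: [634.5, 132.3, 153.6]
ee_rot: [[-0.541, 0.841, 0.001], [0.841, 0.541, -0.0], [-0.001, 0.001, -1.0]]
contact_force: [0.7, -0.1, -0.8]
width: 1.002
gripper_force: 0.0
time_s: 25.22
eef_pos: [634.5, 132.3, 153.6]
ee_rot: [[-0.994, 0.111, 0.001], [0.111, 0.994, -0.001], [-0.001, -0.0, -1.0]]
contact_force: [-0.6, 0.7, -0.5]
width: 1.003
gripper_force: 0.0
time_s: 25.72
eef_pos: [634.5, 132.3, 153.4]
ee_rot: [[-0.949, -0.314, 0.001], [-0.314, 0.949, -0.001], [-0.001, -0.001, -1.0]]
contact_force: [0.0, -0.3, -0.2]
width: 1.0
gripper_force: 0.0
j6 -32.3 turn z rad -0.004 then shift 91.4 -272.9 3.4 fix tilt xy 0.001 0.001 w 1.0 t 25.7167 f [ 0.  -0.3 -0.2]
```

```bash
python3 -m jog '[[5,-15,0,0,0,-0.004,1],[11,-33,0,0,0,0,1],[11,-33,0,0,0,0,1],[11,-33,0,0,0,0,1],[11,-33,0,0,0,0,1],[11,-33,0,0,0,0,1],[11,-33,0,0,0,0,1],[11,-33,0,0,0,0,1]]'
python3 -m jog '[[9,-27,0,0,0,0,1],[0,0,0,0,0,0,1],[0,0,0,0,0,0,1]]'
python3 go.py 634.5 -155.5 22 198.5
python3 - <<'E'
from seg import *
c=capture('top');print('bottle',seg(c,proj(c,[634,132,62]),59,130,25)); s=capture('side')
a=s['img'][185:275,205:315]; b=s['img'][110:200,240:350]
cv2.imwrite('pics/a6.png',cv2.resize(np.hstack([a,b]),None,fx=3.5,fy=3.5,interpolation=2))
E
```

```text
time_s: 26.38
eef_pos: [635.5, -128.7, 153.5]
ee_rot: [[-0.948, -0.317, 0.001], [-0.317, 0.948, -0.001], [-0.001, -0.001, -1.0]]
contact_force: [-0.6, 0.7, 0.0]
width: 1.002
gripper_force: 0.0
time_s: 26.63
eef_pos: [635.7, -157.0, 153.2]
ee_rot: [[-0.949, -0.315, 0.001], [-0.315, 0.949, -0.001], [-0.001, -0.001, -1.0]]
contact_force: [-0.3, 0.9, 0.2]
width: 0.999
gripper_force: 0.0
j6 -32.3 turn z rad -0.002 then shift 0.6 1.8 131.2 fix tilt xy 0.001 0.001 w 0.999 t 26.6333 f [-0.3  0.9  0.2]
bottle [630.0, 130.2, 40.6, 32.0, 1.9]
```

View pics/a6.png

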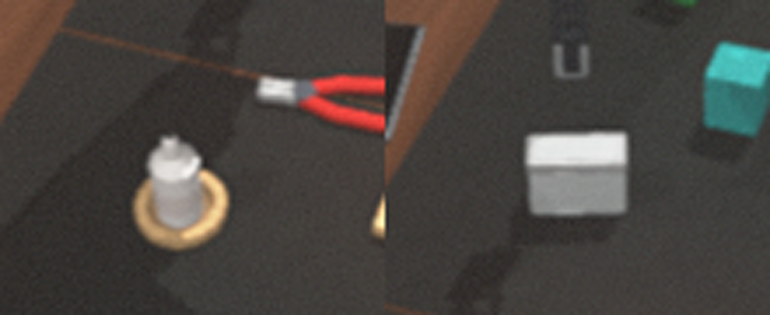

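The bottle stands in its dock (left half, 178,200), and the box is below the gripper (right half). Grip the box.

```bash
python3 -m jog '[[1,2,22,0,0,0,1],[0,0,30,0,0,0,1],[0,0,30,0,0,0,1],[0,0,30,0,0,0,1],[0,0,18,0,0,0,1],[0,0,0,0,0,0,1],[0,0,0,0,0,0,1]]'
python3 -m jog '[[0,0,0,0,0,0,0],[0,0,0,0,0,0,0],[0,0,0,0,0,0,0],[0,0,0,0,0,0,0],[0,0,0,0,0,0,0],[0,0,0,0,0,0,0],[0,0,0,0,0,0,0],[0,0,0,0,0,0,0]]' 45
python3 -m jog '[[0,0,-10,0,0,0,0],[0,0,-20,0,0,0,0],[0,0,-30,0,0,0,0],[0,0,-30,0,0,0,0],[0,0,-30,0,0,0,0],[0,0,-8,0,0,0,0],[0,0,0,0,0,0,0]]'
python3 go.py 449 81 150 177.8
```

```text
time_s: 27.32
eef_pos: [634.0, -152.8, 23.1]
ee_rot: [[-0.947, -0.321, -0.001], [-0.321, 0.947, -0.0], [0.001, -0.0, -1.0]]
contact_force: [-0.0, 0.4, 0.2]
width: 0.995
gripper_force: 0.0
time_s: 27.98
eef_pos: [634.9, -154.1, 24.2]
ee_rot: [[-0.947, -0.321, 0.002], [-0.321, 0.947, -0.001], [-0.002, -0.002, -1.0]]
contact_force: [-1.6, -0.1, 7.0]
width: 0.391
gripper_force: 44.6
time_s: 28.57
eef_pos: [635.6, -154.3, 154.6]
ee_rot: [[-0.947, -0.321, 0.006], [-0.321, 0.947, -0.002], [-0.005, -0.003, -1.0]]
contact_force: [-0.3, 0.5, -2.4]
width: 0.388
gripper_force: 45.3
j6 12.4 turn z rad 0.365 then shift 195.5 227.9 4.6 fix tilt xy 0.003 0.005 w 0.388 t 28.5667 f [-0.3  0.5 -2.4]
```

```bash
python3 -m jog '[[0,0,0,0,0,0.092,0],[0,0,0,0,0,0.091,0],[0,0,0,0,0,0.091,0],[0,0,0,0,0,0.091,0],[0,0,0,0,0,0,0]]'
python3 -m jog '[[12,15,0,0,0,0,0],[26,30,0,0,0,0,0],[26,30,0,0,0,0,0],[26,30,0,0,0,0,0],[26,30,0,0,0,0,0],[26,30,0,0,0,0,0],[26,30,0,0,0,0,0],[20,23,0,0,0,0,0]]'
python3 -m jog '[[8,10,0,0,0,0,0],[0,0,0,0,0,0,0],[0,0,0,0,0,0,0]]'
python3 go.py 449 81 60 177.8
```

```text
time_s: 28.98
eef_pos: [633.6, -153.8, 149.7]
ee_rot: [[-0.999, 0.043, -0.001], [0.043, 0.999, -0.0], [0.001, -0.0, -1.0]]
contact_force: [-0.4, 0.2, -1.9]
width: 0.391
gripper_force: 45.3
time_s: 29.65
eef_pos: [452.1, 72.6, 150.1]
ee_rot: [[-0.999, 0.034, -0.001], [0.034, 0.999, -0.001], [0.001, -0.001, -1.0]]
contact_force: [1.3, 0.3, -1.4]
width: 0.388
gripper_force: 45.3
time_s: 29.9
eef_pos: [446.8, 81.7, 150.6]
ee_rot: [[-0.999, 0.035, 0.001], [0.035, 0.999, -0.001], [-0.001, -0.001, -1.0]]
contact_force: [0.6, -0.7, -1.7]
width: 0.388
gripper_force: 45.3
j6 12.4 turn z rad 0.004 then shift -2.2 -0.6 90.6 fix tilt xy 0.001 0.001 w 0.388 t 29.9 f [ 0.6 -0.7 -1.7]
```

```bash
python3 -m jog '[[-2,-1,20,0,0,0.004,0],[0,0,30,0,0,0,0],[0,0,30,0,0,0,0],[0,0,22,0,0,0,0],[0,0,7,0,0,0,0],[0,0,0,0,0,0,0],[0,0,0,0,0,0,0]]'
python3 go.py 449 81 28 177.8; python3 - <<'E'
from h import *
c=capture('side');t=capture('top')
p=np.hstack([c['img'][195:285,285:395],t['img'][180:270,220:330]])
cv2.imwrite('pics/a7.png',cv2.resize(p,None,fx=3.5,fy=3.5,interpolation=2))
E
```

```text
time_s: 30.48
eef_pos: [449.8, 79.9, 42.4]
ee_rot: [[-0.999, 0.042, 0.001], [0.042, 0.999, -0.001], [-0.001, -0.001, -1.0]]
contact_force: [-0.6, 0.2, -1.3]
width: 0.394
gripper_force: 45.2
j6 12.4 turn z rad -0.004 then shift 0.8 1.1 14.4 fix tilt xy 0.001 0.001 w 0.394 t 30.4833 f [-0.6  0.2 -1.3]
```

View pics/a7.png

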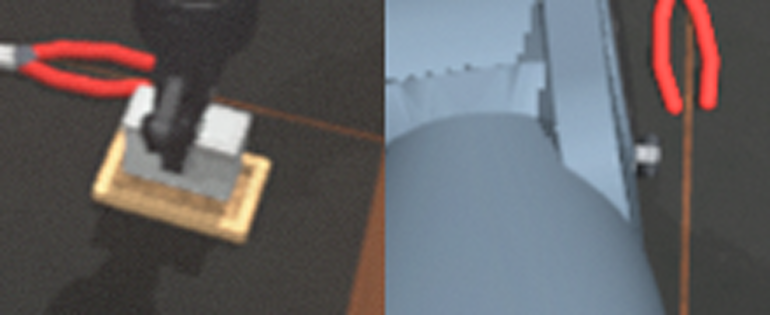

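The box is aligned with the long dock (left half, 180,160) and clear of the rim. Lower.

```bash
python3 -m jog '[[0,1,4,0,0,0,0],[0,0,4,0,0,0,0],[0,0,3,0,0,0,0],[0,0,0,0,0,0,0]]'
python3 -m jog '[[0,0,1.5,0,0,0,0],[0,0,1.5,0,0,0,0],[0,0,0,0,0,0,0]]'
```

```text
time_s: 30.92
eef_pos: [448.9, 81.3, 30.4]
ee_rot: [[-0.999, 0.042, 0.0], [0.042, 0.999, -0.001], [-0.0, -0.001, -1.0]]
contact_force: [-0.8, 0.6, -2.1]
width: 0.39
gripper_force: 45.2
time_s: 31.17
eef_pos: [449.3, 81.3, 28.2]
ee_rot: [[-0.999, 0.042, 0.001], [0.042, 0.999, -0.001], [-0.001, -0.0, -1.0]]
contact_force: [-3.4, -1.3, 7.4]
width: 0.392
gripper_force: 46.4
```

```bash
python3 -m jog '[[0,0,0,0,0,0,1],[0,0,0,0,0,0,1],[0,0,0,0,0,0,1],[0,0,0,0,0,0,1],[0,0,0,0,0,0,1],[0,0,0,0,0,0,1],[0,0,0,0,0,0,1]]'
python3 -m jog '[[0,0,-10,0,0,0,1],[0,0,-25,0,0,0,1],[0,0,-30,0,0,0,1],[0,0,-30,0,0,0,1],[0,0,-30,0,0,0,1],[0,0,-20,0,0,0,1],[0,0,0,0,0,0,1]]'
python3 -m jog '[[0,-15,0,0,0,0,1],[0,-30,0,0,0,0,1],[0,-30,0,0,0,0,1],[0,-30,0,0,0,0,1],[0,-30,0,0,0,0,1],[0,-30,0,0,0,0,1],[0,-30,0,0,0,0,1],[0,0,0,0,0,0,1]]'
python3 - <<'E'
from seg import *
s=capture('side');t=capture('top')
print('box',seg(s,proj(s,[449,81,59]),59,150),seg(t,proj(t,[449,81,59]),59,190))
print('bottle',seg(t,proj(t,[634,132,59]),59,190,20),[ray(s,d['location'],4).round(1) for d in nets.spot_point('glue_bottle','side')[:1]])
print([ray(s,d['location'],0).round(1) for d in nets.spot_point('pliers','side')],[ray(t,d['location'],0).round(1) for d in nets.spot_point('pliers','top')])
cv2.imwrite('pics/a8.png',cv2.resize(np.hstack([s['img'][120:390,200:440],t['img'][120:390,120:330]]),None,fx=1.7,fy=1.7,interpolation=2))
E
```

```text
time_s: 31.75
eef_pos: [449.2, 81.3, 27.8]
ee_rot: [[-0.999, 0.042, 0.001], [0.042, 0.999, -0.001], [-0.001, -0.001, -1.0]]
contact_force: [1.1, 0.0, 0.7]
width: 1.006
gripper_force: 0.0
time_s: 32.33
eef_pos: [451.1, 81.7, 176.8]
ee_rot: [[-0.999, 0.042, 0.006], [0.042, 0.999, 0.0], [-0.006, 0.001, -1.0]]
contact_force: [1.3, 0.3, 0.5]
width: 1.0
gripper_force: 0.0
time_s: 33.0
eef_pos: [440.4, -117.3, 172.4]
ee_rot: [[-0.999, 0.046, 0.0], [0.046, 0.999, -0.002], [-0.0, -0.002, -1.0]]
contact_force: [-0.2, 0.6, 0.6]
width: 0.997
gripper_force: 0.0
box [448.8, 98.5, 76.7, 69.8, 179.7] [448.0, 79.6, 77.8, 38.6, 177.5]
bottle [630.1, 121.6, 49.5, 40.2, 90.9] [array([632.1, 123. ,   4. ])]
[array([556.3,   3.4,   0. ])] [array([547.3,   6.3,   0. ])]
```

View pics/a8.png

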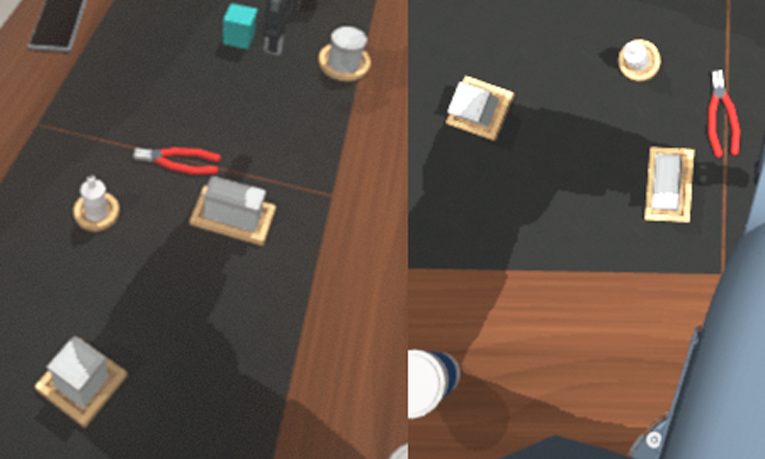

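All four containers stand in their docks, and the pliers are untouched at (180,160) in the left half. Handing in.

```bash
python3 -c "
from plant import order
print(order.close_job())"
```

```text
the job is handed in; nothing more can be done
None
```

I put all four containers upright in their own docks, left the pliers and the look-alikes alone, and handed the job in at about 33 s. The hand-in gave no verdict.

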